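Turn the forming stake end for end in the vise and wind it tight with the folding crank

ROBOT

A 6-joint arm with a two-finger parallel gripper is mounted at the origin on the work surface. World frame = base frame: x ahead of the robot, y to its left, z up, the work surface at z = 0. Lengths are in m, angles in rad, forces in N, time in s.
With the tool pointing down it reaches from about 0.275 to 0.875 m from the base axis. Payload 12.5 kg.
Tool frame: the origin (TCP) lies at the very end of the fingers, on their centre line; the grasp point (between the pads) lies 19 mm behind it; z points along the fingers, y is the line along which they close (so a half turn about z gives the same grasp; the last joint's range is limited). The gripper opens to 85 mm and grips with 20 to 120 N. Pads are 22 mm wide; open, the fingers measure 114 mm over their backs; the gripper's body (76 mm by 85 mm) begins 54 mm behind the grasp point. The pads swing forward as they close: fully open they stand 13 mm farther back than shut.
Start: joints at [-0.085, 0.351, 1.652, -0, 1.139, -0.085], TCP at [0.55, 0, 0.231] pointing down, gripper open.
Joint ranges: [-2.75, 2.75], [-0.79, 2.1], [0.01, 2.65], [-1.57, 4.71], [0.07, 3.14], [-2.87, 2.87]. Speed limits (rad/s): [2.22, 2.22, 2.79, 3.14, 3.14, 3.14].

INTERFACE

Orientations are given as a 3x3 rotation matrix whose columns are the frame's x, y, z axes.
In Python, from bench import manip gives the robot as it stands. Calls block until the motion is done:
- manip.move_ptp(position, orientation): joint-space move of the TCP to a pose.
- manip.move_l(position, attitude=None, max_speed=0.15): straight line of the TCP; attitude=None keeps the orientation; max_speed is the mean speed in m/s.
- manip.move_j(angles): joint-space move.
- manip.set_gripper(opening, effort=None): opening from 0.0 (shut) to 1.0 (fully open); effort is the grip in N (None keeps the last); returns when the fingers have stopped.
- manip.dwell(seconds).
- manip.inverse_kinematics(position, orientation): joint angles nearest the present ones, or None.
- manip.grab_frame(name): name is "scene" or "side" or "wrist"; returns (picture, depth): 480x640x3 uint8, red, green, blue; 480x640 float32, m along the optical axis (not along the pixel's ray), 0 where there is no reading.
- manip.get_calibration(name): a dict with "camera_matrix" (3x3 intrinsics, pixels), "R" (3x3) and "t" (3): a world point X has camera coordinates R X + t. Camera axes: x right, y down, z forward; pixel columns grow to the right and rows downward; lengths in m; the calibration is good to about 2 mm. The wrist camera is an equidistant fisheye: a pixel r from the principal point sees the ray r / f radians off the axis. A picture is of the moment at which its call begins: read the wrist's pose just before it. get_calibration takes no time and is no camera call; for the wrist camera it gives the pose at the moment of the call.
A pose or a line that the arm cannot do raises manip.Unreachable and nothing moves.
- manip.sign_off(): hands the job in; it is judged then, once.
Trained networks look in the newest picture that a camera, given by its name, has taken for a name from the list of things; names that differ only in an ending like _2 or _b are one class to them, and where a whole thing is asked for, a point or a joint stands for the part that bears it (a point fixed in the world has none). Each returns a list of dicts, best first, with "confidence" (0 to 1); they miss things now and then, are a little off and sometimes report something else, mostly with a low value. They report only what shows in the picture. A call takes as long as a camera call. They do not tell look-alikes from the thing itself.
- manip.look_for(camera, name): "at" ([x, y, z] in m, in world coordinates, good to about 4 mm: the middle of the surface that is visible of it).
Readings, each from a call of its own:
- manip.current_time(): time.
- manip.current_qpos(): joint angles.
- manip.current_joint_vel(): joint speeds.
- manip.current_joint_torque(): joint torques, N m.
- manip.current_ee_pos(): TCP position.
- manip.current_tcp_rot(): TCP orientation.
- manip.current_force(): force on the tool from outside, world axes, zero at the start.
- manip.current_ft_torque(): the same for the moment, N m.
- manip.current_grip_width(): opening from 0.0 (shut) to 1.0 (fully open).
- manip.current_grip_force(): force on a finger pad.
Only numpy, scipy, OpenCV 4.12 (cv2) and the standard library are available. Lean on these libraries where they do the work, as an engineer would, in place of code of your own. Each camera call takes 0.05 s, during which the arm holds its last target. There are 200 camera calls.

TASK

The forming stake lies slack in the bench vise with its wedge nose out. Take it out, turn it end for end and lay it back flat on the vise bed, round nose sticking out towards you and wedge end pushed fully home against the work stop, without dropping it, and clamp it there: swing the folded crank handle out until it latches before you turn the wheel, wind the wheel clockwise until it is tight and will go no further, and leave the handle latched out. Leave the other things on the bench where they are.

Things in the scene. Friction and masses are not known exactly. Their poses are not given: they have to be found in the camera images.
- vise: grey cast machine vise bolted to the bench. Origin: centre of its round base (156 mm across) at bench height. x: along the jaws, away from the robot; y: along the screw, from handwheel to fixed jaw. Bed top z = 105 mm, x -50 to 50. Jaws x -50 to 50, tops z = 151, open above and at both ends. Fixed jaw face y = +12, slack moving jaw face about y = -11.4, so the stake has some 5 mm of play.
- moving_jaw: the moving jaw (100 mm wide, steel plate); the wheel drives it 6 mm towards the fixed jaw (+y of the vise) per turn. Origin: that of the vise, shifted by its travel. It has a little spring give and presses with 30 to 65 N when wound tight.
- stop_face (a point): middle of the near face of the dark work stop, a steel plate 22 mm high at the far end of the jaw gap (vise x = +50.5 mm, z 111 to 133 mm). The inner end of the stake butts on it, facing it along the vise's x.
- stake: double-ended steel forming stake, 160 long, 18 wide, 26 high (mm), 0.4 to 0.55 kg. Origin: middle of its underside; x from the wedge nose (last 25 mm, 4 mm edge, blue band) to the round nose (9 mm radius, yellow band), z up. Straight for x -55 to 71. At the start it lies on the bed, wedge out towards the robot, 62 to 72 mm out of the jaws. Home and reversed, 60 mm stick out.
- round_tip (a point): end of the stake's round nose, at half height (stake x = +80 mm)
- wedge_tip (a point): edge of the stake's wedge nose, at half height (stake x = -80 mm)
- wheel (a joint): angle (rad) of the aluminium disc handwheel, 120 mm across, axis level along the vise's y; grows clockwise as one faces it, tightening. At angle q the crank's pivot lies 46 mm from the axis towards (-sin q, -cos q) in the vise's (x, z): at 0 straight below. Starts at -0.1 to 0.5. The jaw meets the stake near 5.7; firm stop at 6.9, when tight. Drag: about 6 N at the handle.
- wheel_axis (a point): centre of the wheel's front face, on its axis: (0, -113, 80) mm in the vise frame; the face looks along the vise's -y
- crank (a joint): angle (rad) of the folding crank handle: 0 folded flat across the wheel's front, 1.57 swung out square to it. The hinge pin is level when the wheel is at 0 (parallel to the vise's x) and turns with the wheel. The hinge stays where it is left. From about 1.0 it pushes against a spring catch (up to 8 N at the handle's end), which snaps in near 1.5 and then locks it out, with 0.1 of play.
- crank_pivot (a point): hinge pin of the handle on the wheel's lug: 46 mm from the axis, 20 mm in front of the wheel's face
- crank_end (a point): point on the handle's axis 75 mm from the pin, on its red grip (22 mm thick, from 24 to 92 mm from the pin, spins freely on the handle). Folded, the handle points from the pin across the axis to the far rim, 20 mm in front of the face (9 mm free behind the grip), ending 14 mm inside the rim; latched, it points straight out from the face.
- bench_mat: black rubber mat fixed on the bench left of the vise, 170 x 250 x 4 mm (its x, y), kept clear for laying things down. Origin: centre of its underside.
- hammer: loose hammer, not to be moved
- wrench: loose wrench, not to be moved
- screwdriver: loose screwdriver, not to be moved
- red_case: loose red plastic case, 75 x 115 x 36 mm, not to be moved
- wood_case: loose wooden case, 70 x 120 x 45 mm, not to be moved
- oil_bottle: loose amber oil bottle, 52 mm across, 150 mm high, not to be moved
- paste_tin: loose round tin, 68 mm across, 55 mm high, not to be moved
Mind the look-alikes: they are no part of the job. There is more than one size of the stake; the job needs the smallest.

How it is judged:
At the end, for the whole second after the job is handed in: Stake at rest flat on the vise bed (within 4 mm in height, 0.06 rad), round nose out towards the robot, wedge end within 4.5 mm of the work stop, clamped by the moving jaw with over 25 N, wheel past 6.3 rad, crank handle latched out (over 1.4 rad), robot clear (x of round_tip in the frame of vise below -0.095 m and x of wedge_tip in the frame of vise above 0.046 m and z of stake in the frame of vise below 0.109 m and angle between the x axis of stake and the x axis of vise, either way round below 0.06 rad and angle between stake's own z axis and vertical below 0.06 rad and contact force between moving_jaw and stake above 25 N and value of joint wheel above 6.3 rad and value of joint crank above 1.4 rad and linear speed of stake below 0.02 m/s); the robot touches nothing.
It fails at once if the wheel was turned (its crank pivot shifted over 15 mm) while the handle was not swung out and latched (distance of crank_pivot from where it was at the start of the episode above 0.015 m and value of joint crank below 1.3 rad).
It fails at once if the stake was dropped (moving faster than 0.6 m/s while not held) (linear speed of stake above 0.6 m/s and contact force between the fingers and stake below 0.5 N).
It fails at once if another thing on the bench was moved by more than 30 mm (distance of any of hammer, wrench, screwdriver, red_case, wood_case, oil_bottle, paste_tin from where it was at the start of the episode above 0.03 m).
It also fails if it takes over 72 s, if anything falls off the work surface, if the arm or the gripper's body presses on something with over 40 N, if the wrist force passes 120 N, or if a joint passes its speed limit or range.

## Working session

There is one attempt and no reset: what is moved stays moved. The work goes in short steps, each a Python script; the robot and the scene stay as the last script left them, time stands still between calls to the robot, and variables do not carry over. Pictures are saved under pics/ and viewed, at most 10 in all, crops included, and the job is handed in when it is done.

```bash
mkdir -p pics; ls; cat > h.py <<'E'
import numpy as np, cv2
from bench import manip
def save(cam,fn):
    p,d=manip.grab_frame(cam); cv2.imwrite('pics/'+fn,p[:,:,::-1]); return p,d
E
python3 - <<'E'
from h import *
for c in ("scene","side"):
    p,d=save(c,c+"0.png"); np.savez(c+'0.npz',p=p,d=d)
    k=manip.get_calibration(c); print(c,k['camera_matrix'].tolist(),np.round(k['R'],4).tolist(),np.round(k['t'],4).tolist())
    for n in ["vise","stake","wheel","wheel_axis","crank_pivot","crank_end","stop_face","wedge_tip","round_tip","moving_jaw","bench_mat","oil_bottle","paste_tin","hammer","wrench","screwdriver","red_case","wood_case"]:
        r=manip.look_for(c,n); print(n,[(np.round(o['at'],3).tolist(),round(o['confidence'],2)) for o in r])
print(manip.current_time())
E
```

```text
pics
scene [[504.9442942008659, 0.0, 321.871971790664], [0.0, 504.9442942008659, 238.3335607609467], [0.0, 0.0, 1.0]] [[-0.3682, 0.9295, -0.0223], [0.5961, 0.2176, -0.7728], [-0.7135, -0.2979, -0.6342]] [0.1705, -0.2641, 1.789]
vise [([0.578, -0.024, 0.098], 0.89)]
stake [([0.272, 0.247, 0.023], 0.84), ([0.663, -0.36, 0.028], 0.6), ([0.645, 0.42, 0.038], 0.29)]
wheel [([0.578, -0.115, 0.104], 0.91)]
wheel_axis [([0.574, -0.118, 0.107], 0.82), ([0.504, -0.027, 0.134], 0.47)]
crank_pivot [([0.582, -0.121, 0.108], 0.9)]
crank_end [([0.534, 0.346, 0.002], 0.6), ([0.576, -0.146, 0.102], 0.43)]
stop_face [([0.576, -0.022, 0.095], 0.74), ([0.317, -0.341, 0.004], 0.43)]
wedge_tip [([0.664, -0.365, 0.032], 0.79), ([0.504, -0.031, 0.129], 0.48)]
round_tip [([0.665, -0.363, 0.035], 0.77), ([0.269, 0.248, 0.025], 0.67), ([0.502, -0.029, 0.128], 0.66)]
moving_jaw []
bench_mat [([0.536, 0.348, 0.001], 0.87), ([0.503, -0.026, 0.133], 0.21)]
oil_bottle [([0.808, -0.126, 0.078], 0.71), ([0.582, -0.119, 0.106], 0.31)]
paste_tin [([0.389, -0.446, 0.042], 0.76)]
hammer [([0.556, 0.572, 0.02], 0.93)]
wre
[... 1127 characters left out ...]
], 0.78), ([0.628, -0.384, 0.033], 0.63), ([0.303, -0.35, 0.006], 0.54)]
moving_jaw [([0.536, -0.071, 0.15], 0.79), ([0.532, 0.336, 0.008], 0.2)]
bench_mat [([0.531, 0.336, 0.004], 0.77), ([0.559, -0.155, 0.094], 0.57), ([0.558, -0.141, 0.097], 0.26)]
oil_bottle [([0.782, -0.147, 0.082], 0.6)]
paste_tin [([0.76, 0.063, 0.022], 0.72), ([0.364, -0.464, 0.054], 0.67), ([0.535, -0.069, 0.152], 0.63)]
hammer [([0.484, 0.567, 0.024], 0.72)]
wrench [([0.307, -0.349, 0.006], 0.98), ([0.663, 0.417, 0.039], 0.52)]
screwdriver [([0.76, 0.066, 0.018], 0.77)]
red_case [([0.555, -0.139, 0.1], 0.68), ([0.665, 0.418, 0.039], 0.65), ([0.456, -0.053, 0.136], 0.42)]
wood_case [([0.68, 0.228, 0.039], 0.63)]
1.9
```

View pics/scene0.png

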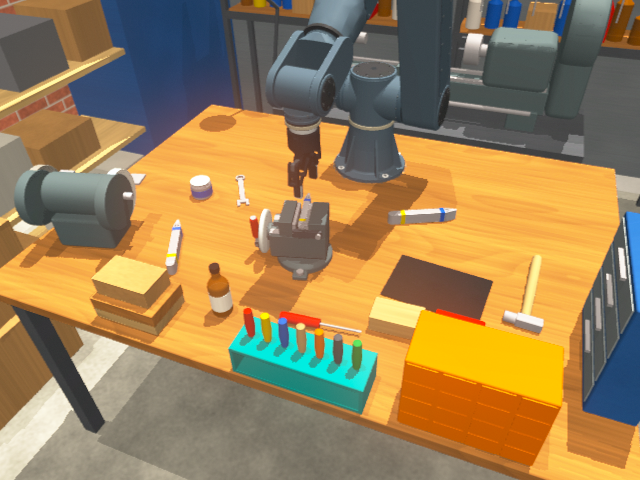

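View pics/side0.png

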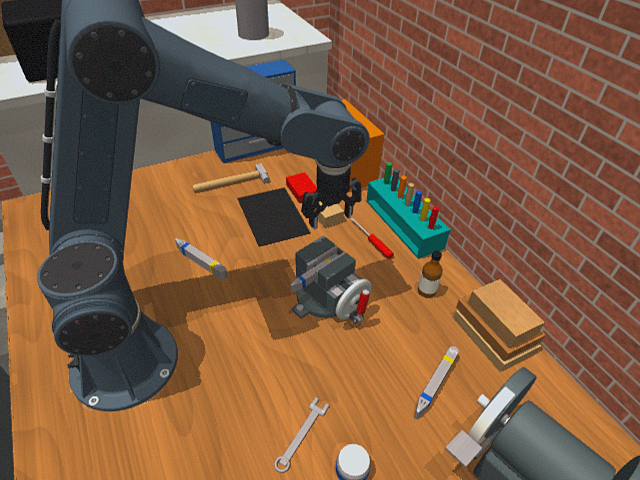

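```bash
cat >> h.py <<'E'
def cloud(cam,d):
    k=manip.get_calibration(cam);K=k['camera_matrix']
    v,u=np.mgrid[:480,:640]
    c=np.stack([(u-K[0,2])/K[0,0]*d,(v-K[1,2])/K[1,1]*d,d],-1)
    return (c-k['t'])@k['R']
E
python3 - <<'E'
from h import *
import itertools
pts=[];cols=[]
for c in ("scene","side"):
    z=np.load(c+'0.npz');P=cloud(c,z['d']);m=(z['d']>0)
    p=P[m];col=z['p'][m]
    s=(abs(p[:,0]-.56)<.2)&(abs(p[:,1]+.05)<.16)&(p[:,2]>.01)
    p=p[s];col=col[s]
    # jaw tops
    j=p[(abs(p[:,2]-.151)<.006)]
    print(c,len(j), cv2.minAreaRect((j[:,:2]*1000).astype(np.float32)),np.median(j[:,2]))
    # top-down render
    im=np.zeros((480,600,3),np.uint8)
    o=np.argsort(p[:,2]);
    uu=((p[o,1]+.2)*1600).astype(int);vv=((.72-p[o,0])*1600).astype(int)
    for a,b,cc in zip(uu,vv,col[o]): 
        if 0<=b<480 and 0<=a<600: cv2.circle(im,(599-a,b),1,cc[::-1].tolist(),-1)
    cv2.imwrite(f'pics/top_{c}.png',im); np.savez(f'pc_{c}.npz',p=p,c=col)
a,b=[cv2.imread(f'pics/top_{c}.png') for c in('scene','side')]
cv2.imwrite('pics/top.png',cv2.resize(np.hstack([a,b]),(800,320)))
E
```

```text
scene 861 ((532.0941162109375, -20.707015991210938), (108.0009765625, 122.7074966430664), 16.3314151763916) 0.15115459705804263
side 1163 ((530.7330932617188, -19.35260772705078), (104.33570098876953, 126.06246185302734), 14.447240829467773) 0.15267311710909182
```

View top.

The scene picture shows the vise at about (300,230), with the wheel and folded red grip on its left at (258,232), and two loose look-alike stakes at (175,245) and (422,215). The side picture shows the stake in the vise with its blue end out at (300,285), and the wheel and red grip at (355,303).

View pics/top.png

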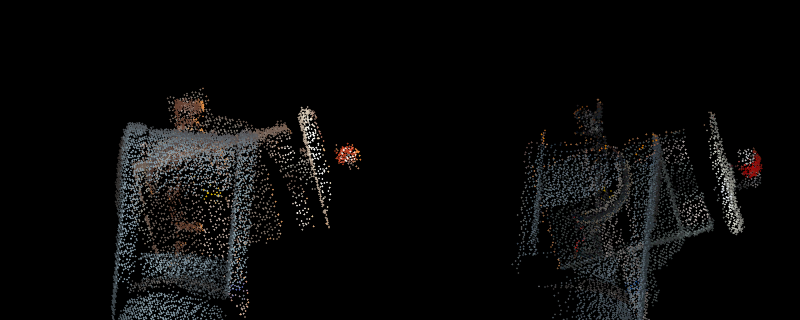

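```bash
python3 - <<'E'
from h import *
for c in ("scene","side"):
    z=np.load(f'pc_{c}.npz');p=z['p'];col=z['c'].astype(int)
    hsv=cv2.cvtColor(z['c'][None],cv2.COLOR_RGB2HSV)[0].astype(int)
    # jaw top points, exclude gripper (z>.16) 
    def rep(n,m):
        q=p[m]
        if len(q)>5: print(c,n,len(q),'med',np.round(np.median(q,0),4),'p5',np.round(np.percentile(q,5,0),4),'p95',np.round(np.percentile(q,95,0),4))
    rep('blue',(hsv[:,0]>105)&(hsv[:,0]<130)&(hsv[:,1]>120)&(p[:,2]>.1)&(p[:,2]<.16))
    rep('yellow',(hsv[:,0]>20)&(hsv[:,0]<35)&(hsv[:,1]>120)&(p[:,2]>.1)&(p[:,2]<.16))
    r=((hsv[:,0]<6)|(hsv[:,0]>174))&(hsv[:,1]>150)&(p[:,2]>.03)&(p[:,2]<.16)&(p[:,1]<-.06)&(p[:,0]<.68)
    rep('red',r); 
    if r.sum()>20:
        q=p[r];u,s,v=np.linalg.svd(q-q.mean(0),full_matrices=False);print(v[0])
    # stake top z ~.131 (near end outside the jaws)
    rep('staketop',(abs(p[:,2]-.131)<.004)&(p[:,0]<.48)&(abs(p[:,1]+.03)<.05))
    # wheel front plane points: light grey bright
    # edges histogram of jaw tops in rotated frames: rectangle fit
    j=p[(abs(p[:,2]-.1515)<.004)&(p[:,0]>.45)&(p[:,0]<.66)&(p[:,1]>-.11)&(p[:,1]<.06)]
    best=[]
    for a in np.deg2rad(np.arange(-30,31,1)):
        xx=j[:,0]*np.cos(a)+j[:,1]*np.sin(a); yy=-j[:,0]*np.sin(a)+j[:,1]*np.cos(a)
        ex=np.percentile(xx,[1.5,98.5]);ey=np.percentile(yy,[1.5,98.5])
        best.append((np.ptp(ex)*np.ptp(ey),np.rad2deg(a),ex,ey,np.histogram(yy,30)[0]))
    best.sort(key=lambda t:t[0])
    for b in best[:2]: print(len(j),b)
E
```

```text
scene yellow 13 med [ 0.5391 -0.0235  0.1314] p5 [ 0.535  -0.0304  0.1291] p95 [ 0.5447 -0.0164  0.1348]
scene red 13 med [ 0.5777 -0.1467  0.1247] p5 [ 0.569  -0.1541  0.101 ] p95 [ 0.5811 -0.1437  0.1279]
scene staketop 76 med [ 0.4533 -0.0474  0.1317] p5 [ 0.4259 -0.0567  0.1282] p95 [ 0.4774 -0.0353  0.1335]
724 (np.float64(0.011702626181500258), np.float64(16.0), array([0.4567263 , 0.55490561]), array([-0.22583018, -0.10663373]), array([30, 37, 35, 38, 33, 38, 34, 32, 33,  5,  5,  1,  0,  0,  0,  0,  1,
        4,  2, 33, 38, 34, 35, 36, 35, 38, 37, 38, 34, 38]))
724 (np.float64(0.011729295394451568), np.float64(14.999999999999998), array([0.45958961, 0.55817655]), array([-0.21681315, -0.09783902]), array([32, 36, 34, 39, 33, 36, 36, 33, 31,  6,  4,  1,  0,  0,  0,  0,  0,
        5,  2, 33, 37, 38, 33, 34, 36, 40, 37, 35, 36, 37]))
side blue 40 med [ 0.4524 -0.0509  0.1316] p5 [ 0.4466 -0.0547  0.111 ] p95 [ 0.4579 -0.0368  0.1352]
side yellow 13 med [ 0.5368 -0.0171  0.1343] p5 [ 0.5349 -0.029   0.1305] p95 [ 0.5426 -0.0131  0.1411]
side red 172 med [ 0.5625 -0.1581  0.097 ] p5 [ 0.5557 -0.1623  0.0674] p95 [ 0.5728 -0.1476  0.1264]
[-0.11253338 -0.03251128 -0.99311593]
side staketop 162 med [ 0.4569 -0.0446  0.1324] p5 [ 0.4261 -0.0555  0.1279] p95 [0.4782 0.008  0.1347]
956 (np.float64(0.011650573727256237), np.float64(16.0), array([0.45534279, 0.55248122]), array([-0.22553496, -0.10559711]), array([63, 39, 46, 38, 45, 42, 38, 41, 35, 12, 28,  3,  0,  0,  0,  0,  9,
       16, 29, 61, 45, 44, 43, 40, 41, 47, 44, 47, 40, 20]))
956 (np.float64(0.011658830184099227), np.float64(14.999999999999998), array([0.45833464, 0.55552127]), array([-0.21668143, -0.09671812]), array([57, 45, 46, 36, 45, 43, 33, 43, 38, 10, 30,  4,  0,  0,  0,  0, 10,
       15, 28, 61, 50, 38, 44, 44, 40, 46, 41, 48, 41, 20]))
```

The top-down render shows the vise turned about 15°, with the jaw gap in the middle, the wheel as a thin line on the right and the red grip beyond it. Next I'll take a wrist view and refine the vise pose.

```bash
python3 - <<'E'
from h import *
k=manip.get_calibration('wrist');p,d=save('wrist','w0.png')
print(k['camera_matrix'].tolist(),np.round(k['R'],3).tolist(),np.round(k['t'],3).tolist(),np.round(manip.current_tcp_rot(),3).tolist(),manip.current_ee_pos())
K=k['camera_matrix'];v,u=np.mgrid[:480,:640];x=(u-K[0,2])/K[0,0];y=(v-K[1,2])/K[1,1];r=np.hypot(x,y)+1e-9
ok=(r<1.3)&(d>0);t=np.tan(np.minimum(r,1.3))/r
W=(np.stack([x*t*d,y*t*d,d],-1)-k['t'])@k['R']
q=W[ok];c=p[ok];s=(abs(q[:,0]-.56)<.2)&(abs(q[:,1]+.05)<.16)&(q[:,2]>.01)
np.savez('pc_wrist.npz',p=q[s],c=c[s])
for cam in('scene','side','wrist'):
    z=np.load(f'pc_{cam}.npz');p=z['p']
    j=p[(abs(p[:,2]-.1515)<.004)&(p[:,0]>.44)&(p[:,0]<.66)&(p[:,1]>-.12)&(p[:,1]<.08)]
    best=[]
    for a in np.deg2rad(np.arange(8,24,.5)):
        xx=j[:,0]*np.cos(a)+j[:,1]*np.sin(a); yy=-j[:,0]*np.sin(a)+j[:,1]*np.cos(a)
        # sharpness of y histogram
        h=np.histogram(yy,np.arange(-.26,-.05,.002))[0]
        ex=np.percentile(xx,[1,99]); best.append((-np.sum(np.diff(h.astype(float))**2)/len(j),np.rad2deg(a),ex,np.percentile(yy,[1,99])))
    best.sort(key=lambda t:t[0]);print(cam,len(j),np.median(j[:,2]));[print(' ',b) for b in best[:3]]
    a=np.deg2rad(15.5);yy=-j[:,0]*np.sin(a)+j[:,1]*np.cos(a);h,e=np.histogram(yy,np.arange(-.23,-.09,.002));print([(round(float(b),3),int(n)) for b,n in zip(e,h)])
    # wheel: points in front region
    yy=-p[:,0]*np.sin(a)+p[:,1]*np.cos(a)
    m=(yy<-.245)&(yy>-.33)&(p[:,2]>.02)&(p[:,2]<.145);h,e=np.histogram(yy[m],np.arange(-.33,-.245,.003));print('wheel',[(round(float(b),3),int(n)) for b,n in zip(e,h)])
E
```

```text
[[371.64829954431775, 0.0, 325.40913572731716], [0.0, 371.64829954431775, 234.6690496607084], [0.0, 0.0, 1.0]] [[1.0, 0.0, 0.0], [0.0, -0.949, 0.314], [0.0, -0.314, -0.949]] [-0.549, -0.04, 0.379] [[0.0, 1.0, -0.0], [1.0, -0.0, -0.0], [-0.0, -0.0, -1.0]] [5.49967037e-01 6.15672799e-06 2.31290067e-01]
scene 724 0.15155169765201953
  (np.float64(-3.907458563535912), np.float64(22.0), array([0.4323289 , 0.53872947]), array([-0.28032748, -0.15670345]))
  (np.float64(-3.3121546961325965), np.float64(21.5), array([0.434598  , 0.54036848]), array([-0.27577628, -0.15266858]))
  (np.float64(-2.7375690607734806), np.float64(22.5), array([0.43002688, 0.53716667]), array([-0.28485826, -0.16072639]))
[(-0.23, 0), (-0.228, 0), (-0.226, 0), (-0.224, 7), (-0.222, 14), (-0.22, 22), (-0.218, 19), (-0.216, 15), (-0.214, 17), (-0.212, 17), (-0.21, 20), (-0.208, 13), (-0.206, 20), (-0.204, 17), (-0.202, 18), (-0.2, 20), (-0.198, 15), (-0.196, 17), (-0.194, 16), (-0.192, 15), (-0.19, 19), (-0.188, 10), (-0.186, 2), (-0.184, 4), (-0.182, 1), (-0.18, 3), (-0.178, 0), (-0.176, 0), (-0.174, 0), (-0.172, 0), (
[... 3662 characters left out ...]
444), (-0.134, 451), (-0.132, 448), (-0.13, 452), (-0.128, 455), (-0.126, 473), (-0.124, 460), (-0.122, 472), (-0.12, 465), (-0.118, 477), (-0.116, 478), (-0.114, 479), (-0.112, 480), (-0.11, 486), (-0.108, 480), (-0.106, 495), (-0.104, 490), (-0.102, 497), (-0.1, 493), (-0.098, 74), (-0.096, 0), (-0.094, 0)]
wheel [(-0.33, 0), (-0.327, 0), (-0.324, 0), (-0.321, 0), (-0.318, 0), (-0.315, 0), (-0.312, 0), (-0.309, 0), (-0.306, 3), (-0.303, 35), (-0.3, 42), (-0.297, 71), (-0.294, 82), (-0.291, 108), (-0.288, 45), (-0.285, 0), (-0.282, 0), (-0.279, 0), (-0.276, 8), (-0.273, 261), (-0.27, 312), (-0.267, 480), (-0.264, 1530), (-0.261, 1987), (-0.258, 118), (-0.255, 80), (-0.252, 19), (-0.249, 0)]
```

View pics/w0.png

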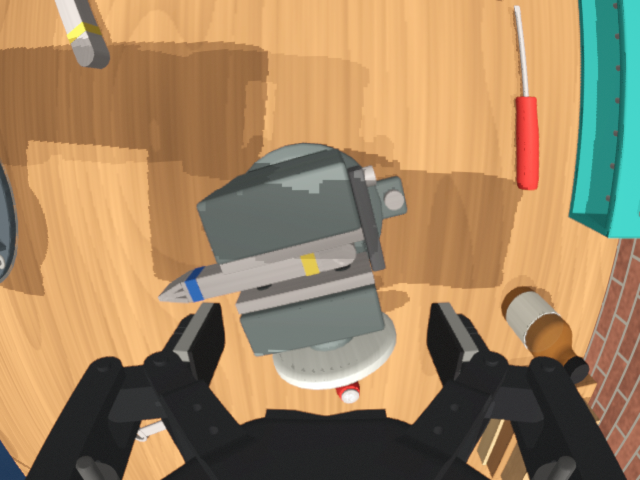

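The wrist picture shows the stake lying in the gap from (165,295) to (350,260), with its blue wedge out to the left, which is towards the robot. The stop is at (370,215), the wheel at (335,350) and the red grip end at (348,393).

```bash
python3 - <<'E'
from h import *
a=np.deg2rad(15.5)
for cam in('wrist','side','scene'):
    z=np.load(f'pc_{cam}.npz');p=z['p'];hsv=cv2.cvtColor(z['c'][None],cv2.COLOR_RGB2HSV)[0].astype(int)
    X=p[:,0]*np.cos(a)+p[:,1]*np.sin(a);Y=-p[:,0]*np.sin(a)+p[:,1]*np.cos(a);Z=p[:,2]
    m=(X>.465)&(X<.545)
    if cam=='wrist':
        print([(int(y*1000),*(np.round(np.percentile(Z[m&(abs(Y-y)<.0005)],[10,50,90])*1000).astype(int) if (m&(abs(Y-y)<.0005)).sum()>5 else ())) for y in np.arange(-.19,-.138,.001)])
    # stake outside the jaws
    s=(X<.448)&(Z>.124)&(Z<.14)&(abs(Y+.165)<.04)&(X>.37)
    if s.sum()>10: print(cam,'stake',s.sum(),'Xmin',np.percentile(X[s],[0,1,3]),'Y',np.percentile(Y[s&(X>.42)],[2,50,98]),'Z',np.median(Z[s&(X>.42)]), 'dir',np.rad2deg(np.polyfit(X[s],Y[s],1)[0]))
    r=((hsv[:,0]<6)|(hsv[:,0]>174))&(hsv[:,1]>150)&(Z>.03)&(Z<.16)&(Y<-.24)&(X<.60)
    if r.sum()>5: print(cam,'red',r.sum(),[np.round(np.percentile(t[r],[2,50,98]),4) for t in(X,Y,Z)]); print('slope dx/dz',np.polyfit(Z[r],X[r],1))
    w=(Y<-.25)&(Y>-.285)&(Z>.03)&(Z<.145)&~r&(hsv[:,1]<60)
    q=np.c_[X,Y,Z][w];c=np.median(q,0);
    for _ in range(5):
        cc=q.mean(0);n=np.linalg.svd(q-cc,full_matrices=False)[2][2];q=q[abs((q-cc)@n)<.006]
    print(cam,'wheelplane',len(q),cc,n,[np.percentile(q[:,i],[1,99]) for i in range(3)])
E
```

```text
[(-190, np.int64(150), np.int64(151), np.int64(152)), (-189, np.int64(150), np.int64(151), np.int64(151)), (-188, np.int64(150), np.int64(151), np.int64(151)), (-187, np.int64(150), np.int64(151), np.int64(151)), (-186, np.int64(150), np.int64(150), np.int64(151)), (-185, np.int64(147), np.int64(150), np.int64(151)), (-184, np.int64(144), np.int64(147), np.int64(149)), (-183, np.int64(143), np.int64(145), np.int64(148)), (-182, np.int64(143), np.int64(144), np.int64(145)), (-181, np.int64(144), np.int64(144), np.int64(145)), (-180, np.int64(143), np.int64(144), np.int64(145)), (-179, np.int64(143), np.int64(144), np.int64(145)), (-178, np.int64(143), np.int64(144), np.int64(145)), (-177, np.int64(143), np.int64(144), np.int64(145)), (-176, np.int64(134), np.int64(144), np.int64(145)), (-175, np.int64(126), np.int64(135), np.int64(144)), (-174, np.int64(126), np.int64(135), np.int64(142)), (-173, np.int64(127), np.int64(129), np.int64(131)), (-172, np.int64(129), np.int64(129), np.int64(130)), (-170, np.int64(129), np.int64(130), np.int64(131)), (-169, np.int64(129), np.int64(130), np
[... 2301 characters left out ...]
0.48996249]
side wheelplane 657 [ 0.49188135 -0.27454512  0.09733629] [ 0.03156432  0.99913673 -0.02700888] [array([0.44697918, 0.55621608]), array([-0.28057693, -0.26783702]), array([0.03647732, 0.14192819])]
scene stake 72 Xmin [0.38630396 0.39105565 0.39637027] Y [-0.17550589 -0.16699759 -0.15869219] Z 0.13198313858388533 dir -1.210911361530223
scene red 13 [array([0.5089, 0.5176, 0.5205]), array([-0.3043, -0.2966, -0.2908]), array([0.0818, 0.1247, 0.1285])]
slope dx/dz [0.09588949 0.50424869]
scene wheelplane 333 [ 0.52889107 -0.26664686  0.10489404] [-0.07745821 -0.99498183 -0.06333541] [array([0.46684868, 0.56546055]), array([-0.27449289, -0.25990865]), array([0.04577098, 0.1408071 ])]
```

```bash
cat >> h.py <<'E'
import json,os
A=np.deg2rad(15.5)
OFF=json.load(open('off.json')) if os.path.exists('off.json') else {'X':.505,'Y':-.165}
RV=np.array([[np.cos(A),-np.sin(A),0],[np.sin(A),np.cos(A),0],[0,0,1]])
def V(x,y,z): return RV@np.array([OFF['X']+x,OFF['Y']+y,z])
def Rd(phi): # tool down, closing axis at world angle phi
    c,s=np.cos(phi),np.sin(phi); return np.array([[-s,c,0],[c,s,0],[0,0,-1.]])
def fv(): return RV.T@np.array(manip.current_force())   # force in vise axes
E
python3 - <<'E'
from h import *
def ik(n,p,R):
    q=manip.inverse_kinematics(p,R); print(n,None if q is None else np.round(q,2))
for k in (-1,1):
    ik(('vise',k),V(-.07,0,.107),Rd(A+k*np.pi/2))
for d in (-np.pi,-np.pi/2,0,np.pi/2,np.pi): ik(('mat',d),np.array([.533,.345,.006]),Rd(A+d))
for k in (0,np.pi,-np.pi):
    ik(('crank',k),V(.01,-.133,.09),Rd(A+k)); ik(('crankout',k),V(0,-.208,.015),Rd(A+k)); ik(('cranktop',k),V(0,-.208,.107),Rd(A+k))
print(manip.current_force(),manip.current_time())
E
```

```text
('vise', -1) [-0.19  0.38  1.97 -0.    0.78  1.11]
('vise', 1) [-0.19  0.38  1.97 -0.    0.78 -2.03]
('mat', -3.141592653589793) None
('mat', -1.5707963267948966) [ 0.5   0.79  1.55 -0.    0.81  1.8 ]
('mat', 0) [ 0.5   0.79  1.55 -0.    0.81  0.23]
('mat', 1.5707963267948966) [ 0.5   0.79  1.55 -0.    0.81 -1.34]
('mat', 3.141592653589793) None
('crank', 0) [-0.33  0.6   1.64 -0.    0.9  -0.6 ]
('crankout', 0) [-0.44  0.76  1.57 -0.    0.81 -0.71]
('cranktop', 0) [-0.44  0.63  1.54 -0.    0.97 -0.71]
('crank', 3.141592653589793) [-0.33  0.6   1.64 -0.    0.9   2.54]
('crankout', 3.141592653589793) [-0.44  0.76  1.57 -0.    0.81  2.43]
('cranktop', 3.141592653589793) [-0.44  0.63  1.54 -0.    0.97  2.43]
('crank', -3.141592653589793) [-0.33  0.6   1.64 -0.    0.9   2.54]
('crankout', -3.141592653589793) [-0.44  0.76  1.57 -0.    0.81  2.43]
('cranktop', -3.141592653589793) [-0.44  0.63  1.54 -0.    0.97  2.43]
[-0.02272181  0.99375376  0.61036007] 1.95
```

```bash
cat >> h.py <<'E'
def probe(dv,f0,thr=6,step=.0007,nmax=12):
    """step along vise direction dv until the force change against it exceeds thr"""
    dv=np.array(dv,float)
    for i in range(nmax):
        manip.move_l(np.array(manip.current_ee_pos())+RV@dv*step,None,.02)
        f=(fv()-f0)@dv
        if f<-thr: return True,f,i+1
    return False,f,nmax
def vp(): 
    q=RV.T@np.array(manip.current_ee_pos()); return q-np.array([OFF['X'],OFF['Y'],0])
E
python3 - <<'E'
from h import *
R=Rd(A-np.pi/2)
manip.move_ptp(V(-.07,0,.20),R)
manip.move_l(V(-.07,0,.107),None,.12)
print('t',manip.current_time(),fv())
f0=fv()
manip.set_gripper(0.0,70); manip.dwell(.2)
print(manip.current_grip_width(),manip.current_grip_force(),fv()-f0,vp())
f0=fv()
c=manip.current_ee_pos()
print('+y',probe([0,1,0],f0),vp()); manip.move_l(c,None,.05);print(fv()-f0)
print('-y',probe([0,-1,0],f0),vp()); manip.move_l(c,None,.05);print(fv()-f0)
print('t',manip.current_time())
E
```

```text
t 3.975 [-0.13642177  0.18666461  0.56580446]
0.1942765230347466 68.93125891685486 [-0.97881318  0.06461689  5.13139208] [-6.99450064e-02 -5.27950728e-06  1.07281146e-01]
+y (True, np.float64(-7.408617049718776), 7) [-0.06974066  0.00398581  0.10737133]
[ 0.07080519 -0.86902297 -3.37517992]
-y (True, np.float64(-7.877118874255746), 3) [-0.07008365 -0.00116315  0.10729951]
[ 0.66013412  0.15068175 -2.10188621]
t 7.8
```

```bash
echo '{"X":0.505,"Y":-0.1639}'>off.json; python3 - <<'E'
from h import *
yv=RV[:,1]; M=np.array([.533,.343,0])
manip.set_gripper(0.0,110)
manip.move_l(V(-.07,.0003,.108),None,.05)
manip.move_l(V(-.07,.0003,.20),None,.12)
print('lift',fv(),manip.current_grip_width())
P=M-.033*yv
manip.move_ptp(P+[0,0,.10],Rd(A))
manip.move_l(P+[0,0,.016],None,.12)
f0=np.array(manip.current_force())
for z in np.arange(.014,.003,-.001):
    manip.move_l(P+[0,0,z],None,.03)
    f=np.array(manip.current_force())-f0
    print(round(z,4),np.round(f,1))
    if f[2]>5: break
save('wrist','w1.png')
print('t',manip.current_time())
E
```

```text
lift [-0.44444615 -0.4667239  -4.70934113] 0.18508937699229602
0.014 [-0.3 -0.5  0.3]
0.013 [ 0.4 -0.4 -0.9]
0.012 [ 1.3 -1.  -1.2]
0.011 [ 0.2 -0.7 -0.8]
0.01 [-0.5 -0.5  0.7]
0.009 [-0.1 -0.4 -0.5]
0.008 [-0.3 -0.6  0.3]
0.007 [-0.2 -1.7  0.4]
0.006 [-2.6 -2.6  9.2]
t 13.7333
```

View pics/w1.png

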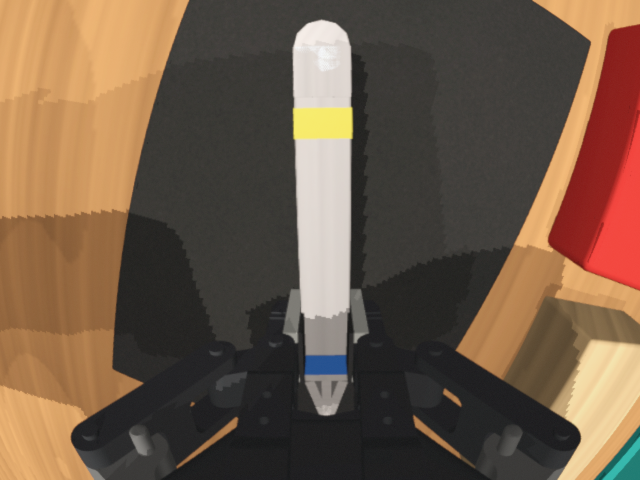

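The picture shows the stake flat on the mat, its round nose up at (322,40), the yellow band at (322,122) and the blue wedge at the gripper. Now I'll release it, regrip near the round end and insert it.

```bash
python3 - <<'E'
from h import *
yv=RV[:,1]; M=np.array([.533,.343,0])
manip.set_gripper(1.0); 
manip.move_l(M-.033*yv+[0,0,.012],None,.05)
manip.move_l(M+.045*yv+[0,0,.012],None,.12)
manip.move_l(M+.045*yv+[0,0,.007],None,.05)
manip.set_gripper(0.0,110); manip.dwell(.1); print(manip.current_grip_width(),manip.current_grip_force())
manip.move_l(M+.045*yv+[0,0,.14],None,.15)
manip.move_ptp(V(-.0865,.0003,.24),Rd(A+np.pi/2))
manip.move_l(V(-.0865,.0003,.165),None,.12)
manip.dwell(.1)
save('side','s2.png');print('grip',manip.current_grip_width(),manip.current_time())
f0=fv()
for z in np.arange(.158,.1065,-.003):
    manip.move_l(V(-.0865,.0003,z),None,.06); f=fv()-f0
    if np.abs(f).max()>4: print(round(z,4),np.round(f,1))
    if f[2]>8 or abs(f[1])>12: break
print(vp(),np.round(fv()-f0,1),manip.current_time())
E
```

```text
0.19117844529812317 108.15037786960602
grip 0.18826571347843366 20.4417
0.107 [-6.2  1.  17. ]
[-8.62465082e-02  1.00673276e-04  1.07922165e-01] [-6.2  1.  17. ] 24.9583
```

```bash
python3 - <<'E'
from h import *
manip.move_l(V(-.0865,.0003,.1081),None,.03)
f0=fv();print(f0)
for i in range(14):
    x=-.0865+.0015*(i+1)
    manip.move_l(V(x,.0003,.1081),None,.04); f=fv()-f0; print(round(x,4),np.round(f,1))
    if f[0]<-12: break
save('wrist','w3.png');p,d=save('side','s3.png')
cv2.imwrite('pics/s3c.png',cv2.resize(p[210:340,250:410,::-1],(800,600)))
print(vp(),manip.current_time())
E
```

```text
[-0.67052222  1.68226286  1.37338319]
-0.085 [-2.9 -0.4  3.7]
-0.0835 [-4.5 -1.   3.4]
-0.082 [-4.8 -1.2  5. ]
-0.0805 [-4.8 -1.2  5.5]
-0.079 [-4.8 -1.5  5.4]
-0.0775 [-4.5 -0.9  6. ]
-0.076 [-5.6 -1.6  5.9]
-0.0745 [-7.8 -1.5  8.1]
-0.073 [-18.9  -3.   15.9]
[-0.07523591  0.0004134   0.10822994] 27.5583
```

View pics/w3.png

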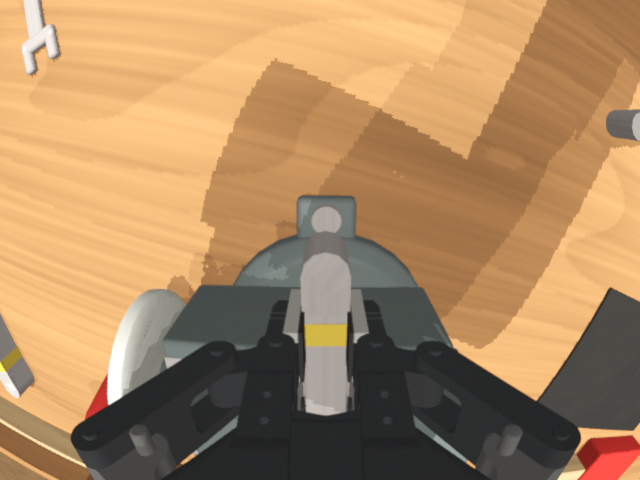

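Stake is home: contact at the expected travel, round nose out at (325,270). I'll release it and go to the crank.

```bash
python3 - <<'E'
from h import *
manip.move_l(V(-.0745,.0003,.1081),None,.03); print(fv())
manip.set_gripper(1.0)
manip.move_l(V(-.0745,.0003,.20),None,.2)
manip.move_ptp(V(0,-.22,.22),Rd(A))
for c in('side','scene'):
    p,d=save(c,c+'4.png'); np.savez(c+'4.npz',p=p,d=d)
    P=cloud(c,d);Q=P@RV-[OFF['X'],OFF['Y'],0]
    hsv=cv2.cvtColor(p,cv2.COLOR_RGB2HSV).astype(int)
    r=((hsv[...,0]<6)|(hsv[...,0]>174))&(hsv[...,1]>150)&(d>0)&(abs(Q[...,0])<.08)&(Q[...,1]<-.09)&(Q[...,1]>-.2)&(Q[...,2]>.03)&(Q[...,2]<.15)
    q=Q[r];print(c,len(q),np.round(np.percentile(q,[3,50,97],0),4).tolist(),np.polyfit(q[:,2],q[:,0],1),np.polyfit(q[:,2],q[:,1],1), np.round(Q[0,0],1), np.round((-manip.get_calibration(c)['R'].T@manip.get_calibration(c)['t'])@RV,2))
    s=(Q[...,0]<-.052)&(abs(Q[...,1])<.03)&(Q[...,2]>.12)&(Q[...,2]<.14)&(d>0)
    q=Q[s];print('stake',len(q),np.percentile(q[:,0],[0,2]),np.median(q[:,1]),np.median(q[:,2]))
    for n in('crank_pivot','crank_end','wheel_axis'): 
        print(n,[(np.round(np.array(o['at'])@RV-[OFF['X'],OFF['Y'],0],3).tolist(),round(o['confidence'],2)) for o in manip.look_for(c,n)[:2]])
p=cv2.imread('pics/side4.png');cv2.imwrite('pics/side4c.png',cv2.resize(p[220:340,270:430],(800,600),interpolation=2))
print(manip.current_time())
E
```

```text
[-9.60315313 -0.58528378  9.06075015]
side 168 [[-0.0114, -0.1444, 0.0631], [-0.0047, -0.1388, 0.0978], [0.0059, -0.1275, 0.1266]] [ 0.11716399 -0.01539607] [ 0.01338471 -0.13907451] [-0.2  1.7  0.4] [-0.08 -0.75  1.  ]
stake 184 [-0.10761006 -0.10658421] -0.0038826141994713625 0.13174296806165114
crank_pivot [([-0.007, -0.115, 0.096], 0.73)]
crank_end [([-0.067, -0.004, 0.133], 0.71), ([-0.003, -0.137, 0.095], 0.51)]
wheel_axis [([-0.011, -0.109, 0.095], 0.92)]
scene 27 [[0.0048, -0.1377, 0.0625], [0.0092, -0.1322, 0.1088], [0.0169, -0.1274, 0.1269]] [1.00087416e-01 4.37634410e-06] [ 0.01538795 -0.13373055] [-1.5 -1.7  0.3] [1.56 0.02 0.93]
stake 177 [-1.60837915 -1.60018739] -0.0018440732597091725 0.13083997621552015
crank_pivot [([0.021, -0.105, 0.106], 0.96)]
crank_end [([0.009, -0.133, 0.102], 0.52)]
wheel_axis []
30.6833
```

View pics/side4c.png

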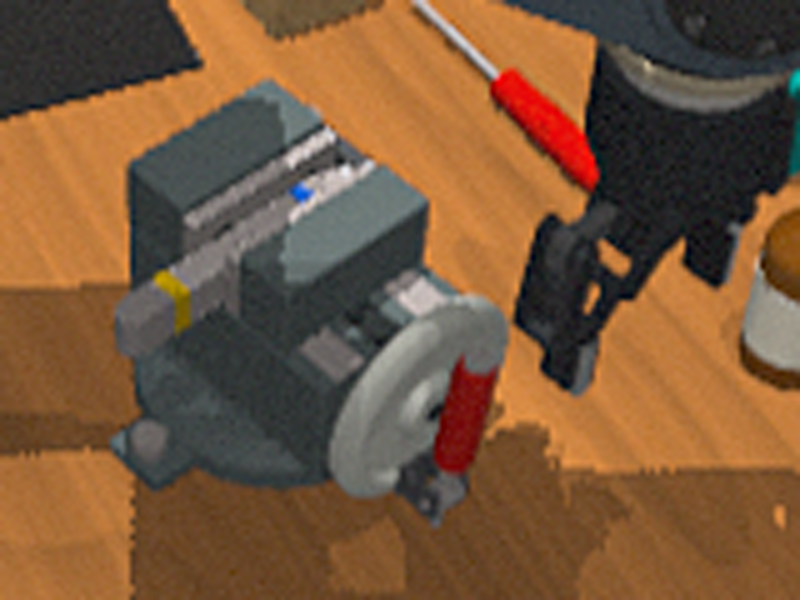

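The crop shows the stake reversed in the jaws, yellow round nose out at (150,320), and the handle still folded (red grip at (465,415), pin below it at (435,490)). Measured q is about 0.11. Now I'll grip the handle and swing it out.

```bash
cat >> h.py <<'E'
def Rt(q): # tool pointing along minus handle direction at wheel angle q, closing along hinge pin
    y=np.array([np.cos(q),0,-np.sin(q)]);z=np.array([-np.sin(q),0,-np.cos(q)])
    return RV@np.c_[np.cross(y,z),y,z]
def hand(q,c,r=.075,tool=None):
    """TCP world position, grasp point on handle at r from the pin"""
    h=np.array([np.sin(q),0,np.cos(q)])
    g=np.array([0,-.133,.08])-.046*h+r*(np.cos(c)*h+np.sin(c)*np.array([0,-1,0]))
    if tool is None: tool=np.array([-np.sin(q),0,-np.cos(q)])
    return V(*(g+.019*tool))
E
python3 - <<'E'
from h import *
q=.11;R=Rt(q);h=RV@np.array([np.sin(q),0,np.cos(q)])
manip.move_ptp(hand(q,0)+.08*h,R)
manip.move_l(hand(q,0)+.03*h,None,.15)
f0=fv()
manip.move_l(hand(q,0),None,.08); print('down',fv()-f0)
manip.set_gripper(0.0,40); print(manip.current_grip_width(),manip.current_grip_force(),np.round(fv()-f0,1),vp())
for c in np.arange(.12,1.70,.12):
    manip.move_l(hand(q,c),None,.08); f=fv()-f0; print(round(c,2),np.round(f,1))
    if np.abs(f).max()>35: print('STOP');break
print(vp(),manip.current_grip_width(),manip.current_time())
save('side','side5.png')
for n in('crank_pivot','crank_end'): print(n,[(np.round(np.array(o['at'])@RV-[OFF['X'],OFF['Y'],0],3).tolist(),round(o['confidence'],2)) for o in manip.look_for('side',n)[:2]])
p=cv2.imread('pics/side5.png');cv2.imwrite('pics/side5c.png',cv2.resize(p[220:340,290:450],(800,600),interpolation=2))
E
```

```text
down [-0.02147514  0.3003538  -0.84421545]
0.24872287914407093 38.860382437705994 [-4.1  0.9  5.1] [ 0.00074342 -0.1330637   0.09032896]
0.12 [-4.   0.1  4.8]
0.24 [-5.5 -0.6  3.2]
0.36 [-5.8 -0.   3.3]
0.48 [-5.7 -1.   3.7]
0.6 [-5.6 -1.3  3.1]
0.72 [-4.8 -0.4  4.1]
0.84 [-5.8 -1.9  4.3]
0.96 [-5.3 -2.5  4.6]
1.08 [-5.4 -3.5  3.7]
1.2 [-6.1 -4.3  3.5]
1.32 [-4.8 -5.2  5. ]
1.44 [-4.1 -9.3 -2.6]
1.56 [-5.8 -7.2 -0.2]
1.68 [-2.9 -5.4  0.1]
[-0.00813161 -0.20863747  0.00728154] 0.24405253061587445 36.4083
crank_pivot [([-0.002, -0.116, 0.077], 0.86), ([-0.017, -0.045, 0.148], 0.2)]
crank_end [([-0.003, -0.162, 0.04], 0.66)]
```

View pics/side5c.png

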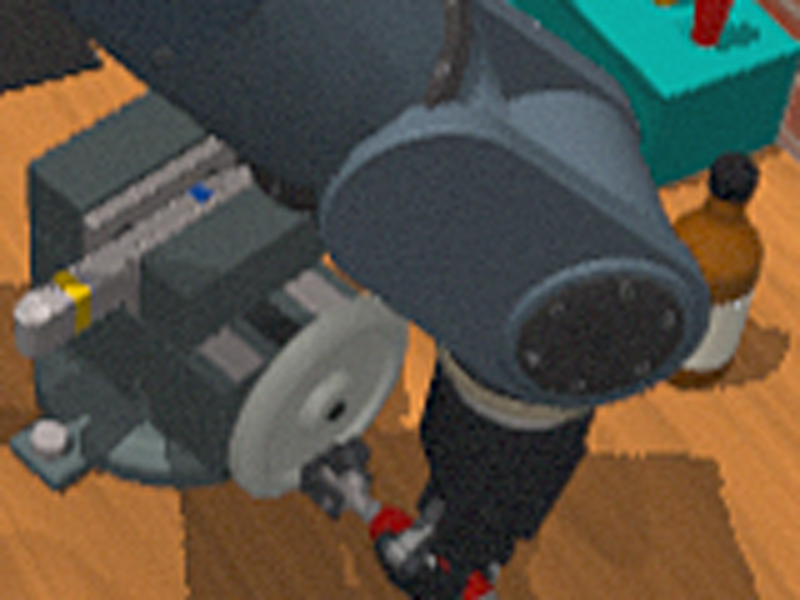

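The handle points straight out of the wheel, at (390,520) in the crop. I'll test the latch by pushing it back gently.

```bash
python3 - <<'E'
from h import *
q=.11
for c in (1.57,1.5,1.45,1.4,1.36):
    manip.move_l(hand(q,c),None,.06); f=fv(); print(c,np.round(f,1))
    if f[2]<-15: break
manip.move_l(hand(q,1.57),None,.06); print(np.round(fv(),1),vp(),manip.current_time())
E
```

```text
1.57 [-3.8 -4.6 -2.6]
1.5 [-2.5 -3.4 -7.4]
1.45 [ -3.2  -1.8 -10.3]
1.4 [ -2.7   0.1 -15.9]
[-5.3  1.7  0.1] [-0.00691903 -0.20827767  0.01623769] 37.95
```

```bash
python3 - <<'E'
from h import *
t0=np.array([-np.sin(.11),0,-np.cos(.11)])
manip.set_gripper(0.0,70)
f0=fv()
for q in np.r_[np.arange(.31,6.2,.2),np.arange(6.3,7.6,.1)]:
    manip.move_l(hand(q,1.57,tool=t0),None,.13); f=fv()-f0
    tang=np.array([-np.cos(q),0,np.sin(q)]); ft=f@tang; fr=f@np.array([-np.sin(q),0,-np.cos(q)])
    g=vp()-[0,0,.08]-.019*t0; qa=np.arctan2(-g[0],-g[2])%(2*np.pi)
    if round(q*10)%10<2 or q>6: print(round(q,2),'qa',round(qa,3),'ft',round(ft,1),'fr',round(fr,1),'fy',round(f[1],1),'t',manip.current_time())
    if ft<-32 or np.abs(f).max()>50: print('tight');break
E
```

```text
1.11 qa 1.107 ft -6.7 fr -1.4 fy -0.2 t 39.4167
2.11 qa 2.123 ft 1.4 fr -11.8 fy -1.3 t 40.6667
3.11 qa 3.081 ft 5.7 fr -21.3 fy -6.6 t 41.9167
4.11 qa 4.105 ft 6.0 fr -10.2 fy -8.1 t 43.1667
5.11 qa 5.092 ft -0.0 fr 7.9 fy -6.6 t 44.4167
6.11 qa 6.086 ft -9.4 fr 7.5 fy -8.6 t 45.6667
6.3 qa 6.28 ft -9.3 fr 5.8 fy -9.6 t 45.9167
6.4 qa 0.095 ft -10.4 fr 4.6 fy -8.7 t 46.1667
6.5 qa 0.197 ft -10.5 fr 4.6 fy -10.5 t 46.4167
6.6 qa 0.3 ft -12.6 fr 3.9 fy -9.5 t 46.6667
6.7 qa 0.404 ft -12.8 fr 2.9 fy -8.8 t 46.9167
6.8 qa 0.507 ft -12.7 fr 4.3 fy -10.2 t 47.1667
6.9 qa 0.611 ft -12.6 fr 3.5 fy -10.7 t 47.4167
7.0 qa 0.691 ft -24.0 fr 2.8 fy -10.3 t 47.6667
7.1 qa 0.757 ft -39.0 fr -3.0 fy -10.0 t 47.9167
tight
```

```bash
python3 - <<'E'
from h import *
t0=np.array([-np.sin(.11),0,-np.cos(.11)])
p=hand(6.95,1.57,tool=t0)
manip.move_l(p,None,.06); print(np.round(fv(),1))
manip.set_gripper(1.0)
manip.move_l(p-RV@t0*.10,None,.15)
manip.move_l(p-RV@t0*.10+RV@np.array([0,-.06,.08]),None,.2)
p,d=save('side','side6.png');P=cloud('side',d);Q=P@RV-[OFF['X'],OFF['Y'],0]
hsv=cv2.cvtColor(p,cv2.COLOR_RGB2HSV).astype(int)
r=((hsv[...,0]<6)|(hsv[...,0]>174))&(hsv[...,1]>150)&(d>0)&(abs(Q[...,0])<.08)&(Q[...,1]<-.12)&(Q[...,1]>-.26)&(Q[...,2]>.01)&(Q[...,2]<.1)
q=Q[r];print(len(q),np.round(np.percentile(q,[3,50,97],0),3).tolist(),'slope z,x vs y',np.polyfit(q[:,1],q[:,2],1)[0],np.polyfit(q[:,1],q[:,0],1)[0])
s=(Q[...,0]<-.052)&(Q[...,0]>-.13)&(abs(Q[...,1])<.03)&(Q[...,2]>.12)&(Q[...,2]<.14)&(d>0)
q=Q[s];print('stake',len(q),np.percentile(q[:,0],[0,2]),np.median(q[:,1]),np.median(q[:,2]))
cv2.imwrite('pics/side6c.png',cv2.resize(p[220:340,270:430,::-1],(800,600),interpolation=2))
print(manip.current_time())
E
```

```text
[12.5 -3.4 -8.6]
211 [[-0.035, -0.224, 0.045], [-0.03, -0.194, 0.056], [-0.02, -0.161, 0.062]] slope z,x vs y -0.053512298549152064 -0.030809251143037144
stake 188 [-0.10720107 -0.10683018] -0.0011982149189294217 0.131894600051352
50.35
```

View pics/side6c.png

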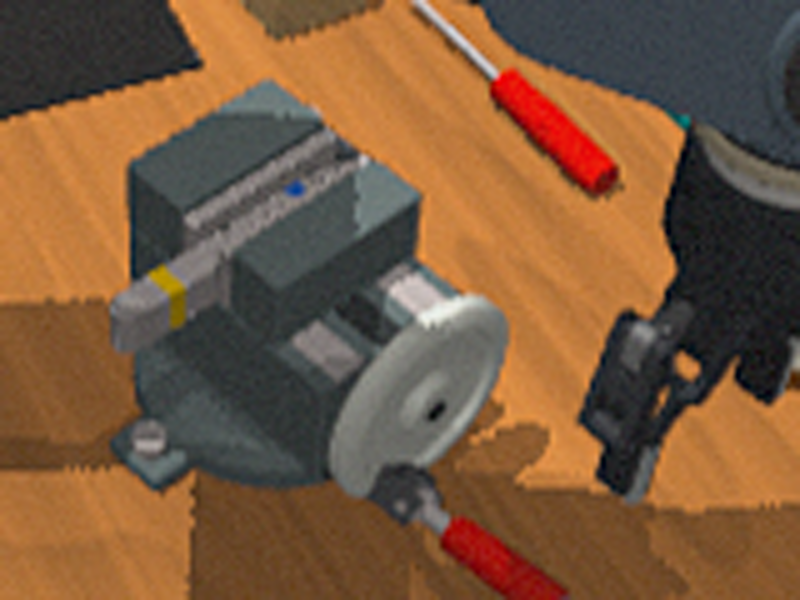

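The crop shows the stake clamped with its yellow round nose out at (140,310), and the handle latched straight out at (500,560). The robot is clear, so I'm handing the job in.

```bash
python3 -c "
from h import *
manip.dwell(.3);print(manip.sign_off())"
```

```text
the job is handed in; nothing more can be done
None
```

I turned the stake end for end, pushed it home against the work stop and clamped it. The wheel was wound to its firm stop, the handle is latched out and the robot is clear. I handed the job in at about 51 s; no verdict was returned, and I didn't measure the clamping force.

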